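# Raise the scan head three clicks and slide the tube rack under it

### The arm

A 6-joint arm with a two-finger parallel gripper is mounted at the origin on the work surface. World frame = base frame: x ahead of the robot, y to its left, z up, the work surface at z = 0. Lengths are in m, angles in rad, forces in N, time in s.
With the tool pointing down it reaches from about 0.35 to 0.775 m from the base axis. Payload 7.3 kg.
Tool frame: the origin (TCP) lies between the finger pads; the fingertips stand 14 mm ahead of it and the grasp point (between the pads) lies 5 mm behind it; y points along the fingers, z is the direction in which the jaws open and shut, and the axes are right-handed (so a half turn about y gives the same grasp; the last joint's range is limited). The gripper opens to 92 mm and grips with 3 to 60 N. Pads are 19 mm wide; open, the fingers measure 130 mm over their backs; the gripper's body (75 mm by 190 mm) begins 47 mm behind the grasp point.
Start: joints at [-1.465, 0.342, 1.524, -0, 1.275, -0.146], TCP at [0.131, -0.508, 0.241] pointing down, gripper open.
Joint ranges: [-2.53, 2.53], [-0.77, 2.02], [0.04, 2.7], [-1, 4.14], [0.28, 2.66], [-3.11, 3.11]. Speed limits (rad/s): [2.57, 2.57, 3.14, 3.14, 3.14, 3.14].

### API

Orientations are given as [roll, pitch, yaw] about the fixed x, y, z axes, in that order (R = Rz(yaw) Ry(pitch) Rx(roll)).
In Python, from rig import ctrl gives the robot as it stands. The module is installed in compiled form; this text tells all that it offers.
- The arm moves only by the shell command python3 -m crank 'ROWS'. ROWS is JSON, a list of rows, each a list of 7 numbers: the shift along the tool's x, y, z in mm, then the turn, a rotation vector about the tool's x, y, z in degrees, then the closure, from -1 (fully open) to 1 (shut). In form: [[dx, dy, dz, rx, ry, rz, fingers], ...]. A call has exactly 10 rows; each row is the pose to reach, as a shift and turn from the pose commanded when the call began, along the tool's axes at that moment; what a row does not reach only later rows make up. A row lasts 1/8 s, in which the tool goes at most 62.5 mm and 10.7 degrees, less where a joint would pass 70% of its speed; a pose out of reach is approached as far as the arm can. A call with a gripper value outside its range is refused whole. The fingers move at their own pace and stop on an object; the grip force is fixed at half the most. Time passes only in rows, so rows that repeat a pose let the fingers close, or fill a call up. It gives the time, the measured TCP pose, the force and the opening at its end, in the units of the state.
- ctrl.sense(): the state, without advancing time (a new reading comes with each control period).
- ctrl.snapshot(name): name is "scene" or "top" or "wrist"; returns the picture (480x640x3 uint8, red, green, blue); there is no depth.
- ctrl.camera_model(name): a dict with "intrinsics" (3x3 intrinsics, pixels), "camera_from_world" (4x4, takes a point from world to camera coordinates). Camera axes: x right, y up, looking along -z (the intrinsics and any distortion apply to the point x, -y, -z); pixel columns grow to the right and rows downward; lengths in m; the calibration is good to about 2 mm. A picture is of the moment at which its call begins: read the wrist's pose just before it. camera_model takes no time and is no camera call; for the wrist camera it gives the pose at the moment of the call.
- ctrl.sign_off(): hands the job in, once; it reports no verdict.
The state is a dict: "time": time; "joints": joint angles; "dq": joint speeds; "joint_efforts": joint torques, N m; "tool_pos": TCP position; "tcp_rot": TCP orientation; "ft_force": force on the tool from outside, world axes, zero at the start; "ft_torque": the same for the moment, N m; "opening": opening from 0.0 (shut) to 1.0 (fully open).
Only numpy, scipy, OpenCV 4.12 (cv2) and the standard library are available. Lean on these libraries where they do the work, as an engineer would, in place of code of your own. Each camera call takes 0.05 s, during which the arm holds its last target.

### The job

The scan head on its ratchet column sits too low for the tube rack. Lift the column by its black grip slowly, exactly three clicks and no more, lower it gently until the pawl carries it (no dropping, no pressing down on the pawl) and let go; then slide the rack along its slide-way under the head, fully home against the end stop, without bumping the head. Leave the other things on the bench where they are.

Things in the scene. Friction and masses are not known exactly. Their poses are not given: they have to be found in the camera images.
- stand: White bench stand, fixed, plate 160 x 285 x 10 mm. Origin: table top under the middle of the rack's home place; z up, y along the slide-way towards the end stop. Slide-way: plate top between two rails (tops 18 mm above the table, inner faces at x = -24.5, +24.5 mm). End stop: block with its face at y = +55 mm. Column axis at x = +55, y = +20 mm between two cheeks 135 mm high.
- column (a joint): Height of the ratchet column, m: 0 on its bottom stop (the start), at most 0.100; slides straight up. It weighs 3 to 6 N with the head. The toothed strip on its back is clamped by hand, differently each time: the first click comes at an unknown lift of 12.5 to 29.5 mm, each further one 22 mm later. So the notch heights are not to be had from poses, only by feel.
- grip (a point): Centre of the black grip block on top of the column, 26 x 26 mm square with sides along the stand's x and y, 40 mm high, open all round and above; 198 mm above the table when the column is at 0. Pinch it from above on either pair of sides.
- carriage: All that rises with the column: 18 mm square bar, black grip on top and white scan head, 56 (stand x) x 48 (stand y) x 40 mm, over the slide-way at stand x = -30 to +26, y = -4 to +44 mm, underside 45 mm above the table at column 0. Origin at table level under the column axis at column 0; axes as the stand's.
- latch: Grey housing fixed to the stand on the column's +x side, 33 mm wide, 85 to 115 mm above the table, holding the sprung steel pawl. Origin at table level under the column axis. A lowered column comes to rest with a tooth on the pawl, which is rigid and lets no clicked tooth back down. More than 14 N on the pawl (a hard push down) damages it.
- rack_handle (a point): Centre of the rack's handle, an upright block 20 (rack x) x 12 (rack y) x 36 mm at the rack's -y end, 75 mm from the rack's middle, 52 mm above the table. Axes as the rack's. Pinch from above on the 20 mm width (fingers closing along the rack's x).
- rack_base (a point): Centre of the underside of the loose tube rack: white, 44 (x) x 110 (y) mm, ten grey-capped tubes, cap tops 98.8 mm above the table, 0.2 to 0.4 kg. It stands in the slide-way, axes as the stand's, 75 to 100 mm short of home on the -y side. Home: this point at the stand's x = 0, y = 0. It passes under the head only from the third click on.
- cassette: Loose white test cassette, 70 x 22 x 6 mm, on the table near the stand; leave alone. Origin under its centre.
- cassette2: Another such cassette; leave alone.
- reagent: Small loose bottle, 32 mm diameter, 60 mm high, standing on the stand's plate beside the slide-way; leave alone. Origin under its centre.
- jar: Loose jar, 48 mm diameter, 50 mm high, by the stand; leave alone.
- pipette: Pipette lying on the paper sheet, 220 mm long; leave alone.
- tip_box: Box of pipette tips, 90 x 120 x 70 mm; leave alone.
- spray: White bottle, 70 mm diameter, 190 mm high; leave alone.
- rack: The loose tube rack as a whole; origin as rack_base.
- column_back (a point): Point on the column's back (+x face), 60 mm above the table at column 0, where the four teeth are. For each tooth the extra pull to lift builds up over about 6 mm to 5 to 10 N, falls below 3 N as the tooth's edge slides on the pawl's nose, and 4 to 5 mm later the pawl snaps in under the tooth: the click. Some 11 mm further the next build-up begins.
Not all that is in view belongs to the job. What is shaped like the rack but purple is not meant.

How it is judged:
By the outcome, as a careful person would: the job done as asked, in the order asked, and still so for the second after the job is handed in, with the robot touching nothing.
It also fails if it takes over 72 s, if anything falls off the work surface, if the arm or the gripper's body presses on something with over 40 N, if the wrist force passes 120 N, or if a joint passes its speed limit or range.

## Working session

There is one attempt and no reset: what is moved stays moved. The work goes in short steps, Python scripts to look and compute and a shell command to move; the robot and the scene stay as the last step left them, time stands still between calls to the robot, and variables do not carry over. Pictures are saved under pics/ and viewed, and the job is handed in when it is done.

```bash
mkdir -p pics; cat > h.py <<'E'
import numpy as np, cv2
from rig import ctrl
def snap(n,f):
    m=ctrl.camera_model(n); im=ctrl.snapshot(n); cv2.imwrite('pics/'+f,im[:,:,::-1]); return m,im
def ray(m,u,v):
    K=np.array(m['intrinsics']);T=np.array(m['camera_from_world']);R=T[:3,:3];t=T[:3,3]
    p=np.linalg.solve(K,[u,v,1.]); d=R.T@np.array([p[0],-p[1],-p[2]]); return -R.T@t,d
def onz(m,u,v,z):
    o,d=ray(m,u,v); return o+d*(z-o[2])/d[2]
def proj(m,P):
    K=np.array(m['intrinsics']);T=np.array(m['camera_from_world']);c=T[:3,:3]@np.array(P)+T[:3,3]
    q=K@np.array([c[0],-c[1],-c[2]]); return q[:2]/q[2]
E
python3 - <<'E'
from h import *
for n in ('scene','top'):
    m,_=snap(n,n+'0.png'); print(n,m)
print(ctrl.sense())
E
```

```text
scene {'intrinsics': array([[544.38959806,   0.        , 318.64951725],
       [  0.        , 544.38959806, 243.44629303],
       [  0.        ,   0.        ,   1.        ]]), 'camera_from_world': array([[-8.36345922e-01,  5.48201114e-01,  1.01849549e-03,
         4.15123101e-01],
       [-4.44854654e-01, -6.79761989e-01,  5.83119177e-01,
         1.14692640e-01],
       [ 3.20358917e-01,  4.87236263e-01,  8.12385985e-01,
        -1.44872372e+00],
       [ 0.00000000e+00,  0.00000000e+00,  0.00000000e+00,
         1.00000000e+00]])}
top {'intrinsics': array([[615.78239613,   0.        , 328.89153072],
       [  0.        , 615.78239613, 232.54401028],
       [  0.        ,   0.        ,   1.        ]]), 'camera_from_world': array([[ 0.01475016, -0.99978447,  0.01461   , -0.03007418],
       [ 0.99843972,  0.01551419,  0.05364171, -0.48226065],
       [-0.05385681,  0.01379598,  0.99845336, -1.4380035 ],
       [ 0.        ,  0.        ,  0.        ,  1.        ]])}
{'time': 0.1, 'joints': array([-1.46499208e+00,  3.42628199e-01,  1.52491024e+00, -4.01825975e-07,
        1.27540962e+00, -1.46018350e-01]), 'dq': array([ 0.0017056 , -0.00093464, -0.00198117,  0.00039653, -0.00216241,
        0.00010858]), 'joint_efforts': array([ 1.43660036e-03, -4.32005811e+01, -2.44693959e+01,  7.19862012e-02,
        5.25501603e-02, -5.29328952e-05]), 'tool_pos': array([ 0.13078953, -0.50809405,  0.24013127]), 'tcp_rot': array([-1.57213737e+00,  1.96832534e-04, -2.88977007e+00]), 'ft_force': array([0.02062132, 0.90926122, 0.12255296]), 'ft_torque': array([-0.00694444,  0.02748474,  0.01376127]), 'opening': 1.0020512663332906}
```

View pics/scene0.png

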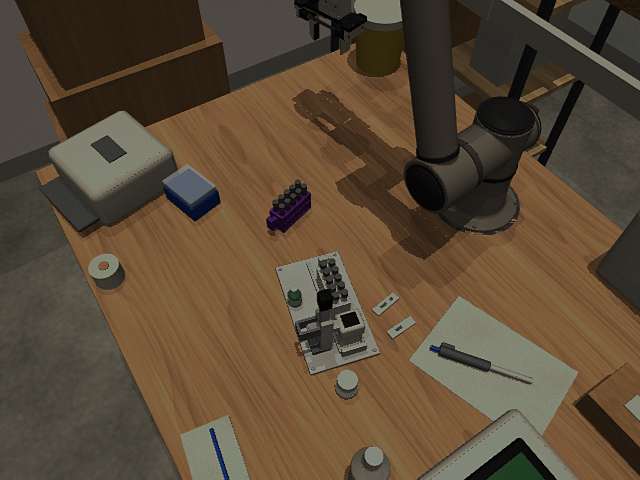

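View pics/top0.png

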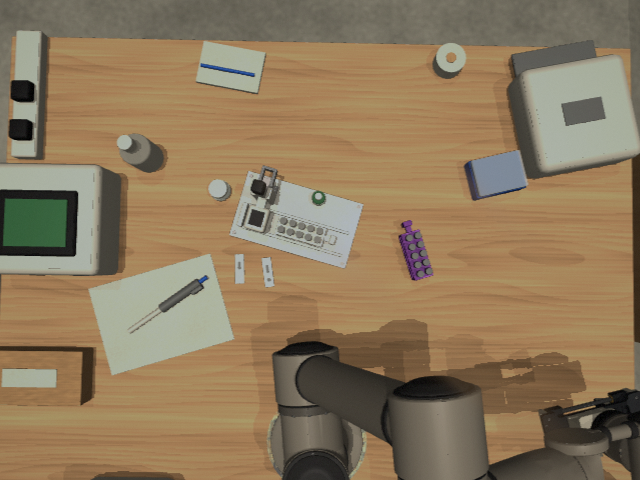

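The stand is at about (297,218) in the top view, with the grip at (259,187), the rack caps around (300,230) and the handle near (332,240). The purple decoy is at (415,250). I'll zoom in next.

```bash
python3 - <<'E'
import cv2
a=cv2.imread('pics/top0.png')[155:280,215:375]; cv2.imwrite('pics/t0z.png',cv2.resize(a,None,fx=5,fy=4.75 and 5,interpolation=cv2.INTER_CUBIC)[:600])
a=cv2.imread('pics/scene0.png')[245:380,265:390]; cv2.imwrite('pics/s0z.png',cv2.resize(a,None,fx=4.4,fy=4.4,interpolation=cv2.INTER_CUBIC))
E
```

```text
(no output)
```

View pics/t0z.png

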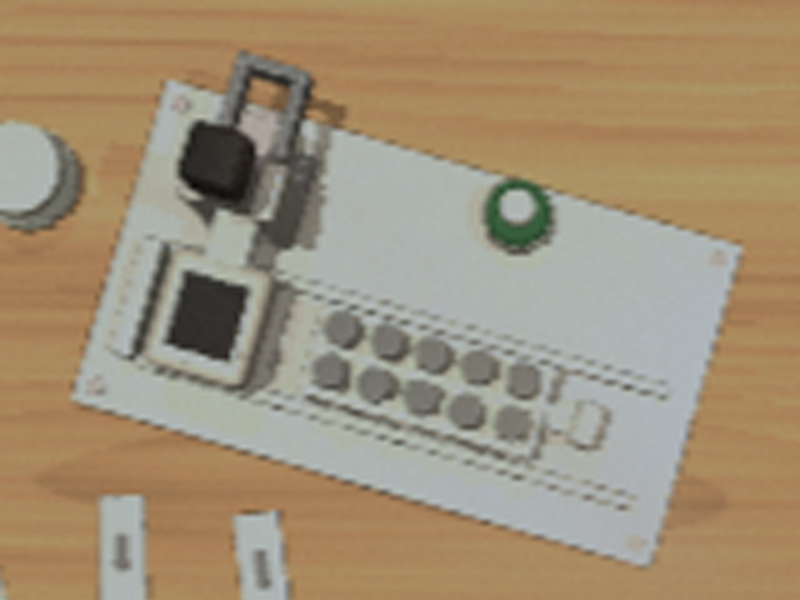

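View pics/s0z.png

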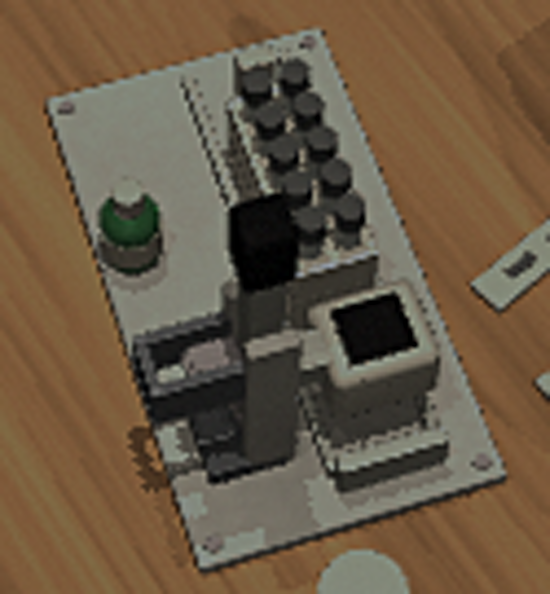

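```bash
python3 - <<'E'
from h import *
m=ctrl.camera_model('top'); s=ctrl.camera_model('scene')
def T(x,y): return 215+(x+.5)/5-.5,155+(y+.5)/5-.5
def S(x,y): return 265+(x+.5)/4.4-.5,245+(y+.5)/4.4-.5
C=np.array([onz(m,*T(*p),.010) for p in [(168,82),(742,247),(650,565),(75,403)]])[:,:2]
Cs=np.array([onz(s,*S(*p),.010) for p in [(200,570),(48,103),(320,30),(507,478)]])[:,:2]
for c in (C,Cs):
    print(c.round(4).tolist()); e=np.roll(c,-1,0)-c; print(np.linalg.norm(e,axis=1), np.degrees(np.arctan2(e[:,1],e[:,0])), c.mean(0))
caps=[(344,328),(390,341),(435,356),(481,370),(525,380),(330,372),(377,384),(422,398),(466,411),(513,423)]
P=np.array([onz(m,*T(*p),.0988) for p in caps])[:,:2]
print('caps',P.mean(0)); d=P[[0,5]].mean(0)-P[[4,9]].mean(0); print(np.degrees(np.arctan2(d[1],d[0])))
print('handle',onz(m,*T(588,424),.070)[:2])
print('head top display', onz(m,*T(206,318),.085)[:2])
# grip dark
for n,mm,box in(('top',m,(240,170,280,205)),('scene',s,(310,285,336,315))):
    im=cv2.imread(f'pics/{n}0.png').astype(int); x0,y0,x1,y1=box
    k=(im.max(2)<50)[y0:y1,x0:x1]; yy,xx=np.nonzero(k); print(n,xx.mean()+x0,yy.mean()+y0,xx.min()+x0,xx.max()+x0,yy.min()+y0,yy.max()+y0,k.sum())
    print('centre z.198',onz(mm,xx.mean()+x0,yy.mean()+y0,.205)[:2])
# predicted
for c in (C,Cs):
    yv=(c[0]+c[3]-c[1]-c[2]);yv/=np.linalg.norm(yv);xv=np.array([yv[1],-yv[0]])
    yaw=np.degrees(np.arctan2(xv[1],xv[0]));print('yaw',yaw)
    g=onz(m,258.5,187,.205)[:2]; o=g-.055*xv-.020*yv; print('origin from grip',o,'plate centre rel',(c.mean(0)-o)@xv,(c.mean(0)-o)@yv,'caps rel',(P.mean(0)-o)@xv,(P.mean(0)-o)@yv)
E
```

```text
[[0.6259, 0.1706], [0.5518, -0.1026], [0.4007, -0.061], [0.4729, 0.211]]
[0.28307941 0.15671448 0.28144277 0.15822725] [-105.17385225  164.60508245   75.13366439  -14.79869112] [0.51284551 0.05447554]
[[0.631, 0.1722], [0.5555, -0.0992], [0.4035, -0.0578], [0.4784, 0.2151]]
[0.28166829 0.15758459 0.28303042 0.15848553] [-105.5397252   164.78581793   74.64303495  -15.70795474] [0.51710216 0.05756579]
caps [0.4830162  0.04195979]
75.06715089820871
handle [ 0.46417556 -0.02969832]
head top display [0.5083982  0.14232731]
top 258.15 187.15714285714284 251 276 170 195 140
centre z.198 [0.56319501 0.12622455]
scene 325.0616966580977 300.3753213367609 314 335 285 314 389
centre z.198 [0.56847339 0.13190207]
yaw -15.020539702234746
origin from grip [0.50522651 0.12045271] plate centre rel 0.024457681287318015 -0.06174835097154024 caps rel -0.001108806571777053 -0.08156719887234505
yaw -15.448124703170123
origin from grip [0.50519035 0.12088796] plate centre rel 0.028348319488266546 -0.05786156574172519 caps rel -0.0003492789357023301 -0.08198309361350731
```

```bash
python3 -m crank '[[-20,-40,-20,0,-6,0,-1],[-60,-80,-55,0,-12,0,-1],[-105,-110,-95,0,-20,0,-1],[-150,-130,-135,0,-28,0,-1],[-195,-150,-177,0,-36,0,-1],[-240,-160,-219,0,-44,0,-1],[-285,-160,-261,0,-52,0,-1],[-330,-160,-303,0,-60.4,0,-1],[-375,-160,-344,0,-60.4,0,-1],[-415,-160,-381,0,-60.4,0,-1]]'
```

```text
time: 1.35
tool_pos: [0.4385, -0.0341, 0.4006]
tcp_rot: [-1.571, -0.0, -1.835]
ft_force: [0.9, -1.1, -0.7]
opening: 1.0
```

```bash
python3 - <<'E'
from h import *
st=ctrl.sense(); m,im=snap('wrist','w0.png'); print(st['tool_pos'],st['tcp_rot'],st['dq'].round(3),st['ft_force']); print(m)
E
```

```text
[ 0.43846916 -0.03405973  0.40058257] [-1.57072678e+00 -3.24654300e-04 -1.83549844e+00] [ 1.145  0.428 -0.467 -0.002  0.038  1.142] [ 0.94107883 -1.10117403 -0.7219199 ]
{'intrinsics': array([[413.21315999,   0.        , 318.85284247],
       [  0.        , 413.21315999, 239.29168916],
       [  0.        ,   0.        ,   1.        ]]), 'camera_from_world': array([[ 9.65202800e-01, -2.61500831e-01,  9.32457165e-04,
        -4.32041590e-01],
       [ 2.50848568e-01,  9.24865961e-01, -2.85828532e-01,
         2.86733058e-03],
       [ 7.38820007e-02,  2.76116405e-01,  9.58280325e-01,
        -5.67216438e-01],
       [ 0.00000000e+00,  0.00000000e+00,  0.00000000e+00,
         1.00000000e+00]])}
```

View pics/w0.png

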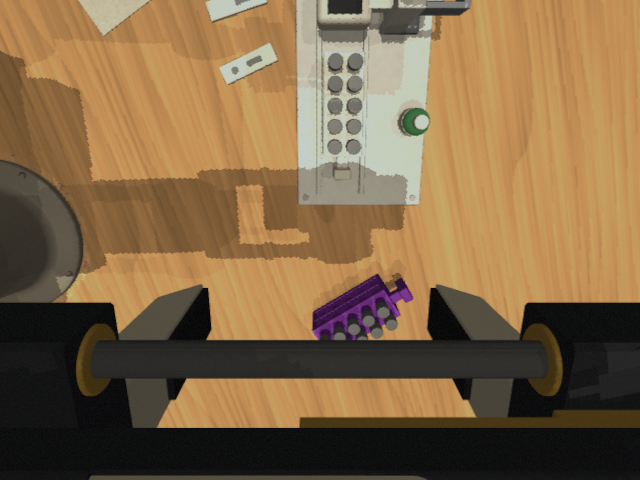

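The arm was still settling, so this picture only confirms the layout: caps at (335–355, 62–147), handle at (342,172), grip out of the top edge. I'll move on over the stand and let it settle before measuring.

```bash
python3 -m crank '[[-15,0,10,0,0,0,-1],[-35,0,25,0,0,0,-1],[-55,0,40,0,0,0,-1],[-71,0,51,0,0,0,-1],[-71,0,51,0,0,0,-1],[-71,0,51,0,0,0,-1],[-71,0,51,0,0,0,-1],[-71,0,51,0,0,0,-1],[-71,0,51,0,0,0,-1],[-71,0,51,0,0,0,-1]]'
python3 - <<'E'
from h import *
st=ctrl.sense(); m,im=snap('wrist','w1.png'); print(st['tool_pos'],st['tcp_rot'],abs(st['dq']).max(),st['ft_force'])
E
```

```text
time: 2.65
tool_pos: [0.5056, 0.0191, 0.4008]
tcp_rot: [-1.571, -0.0, -1.836]
ft_force: [-0.2, -0.4, -0.5]
opening: 0.997
[0.50555983 0.01908771 0.40078007] [-1.57055508e+00 -8.21346920e-05 -1.83565871e+00] 0.0020726436440944417 [-0.18168129 -0.38811726 -0.47859354]
```

View pics/w1.png

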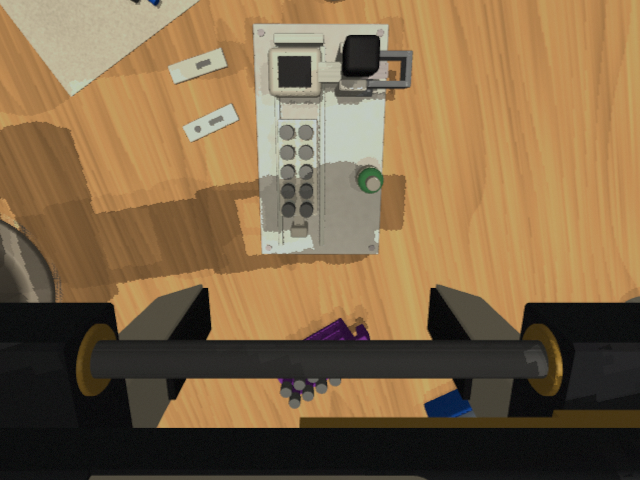

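```bash
python3 - <<'E'
import cv2
a=cv2.imread('pics/w1.png')[10:260,235:425]; cv2.imwrite('pics/w1z.png',cv2.resize(a,None,fx=2.4,fy=2.4,interpolation=cv2.INTER_CUBIC))
b=cv2.imread('pics/w1.png')[20:100,330:420]; b=cv2.convertScaleAbs(b,alpha=2.5,beta=20);cv2.imwrite('pics/w1g.png',cv2.resize(b,None,fx=7,fy=7,interpolation=cv2.INTER_CUBIC))
E
python3 - <<'E'
from h import *
m=ctrl.camera_model('wrist')
im=cv2.imread('pics/w1.png'); 
k=((im.max(2)<60)*255).astype(np.uint8); k[:, :335]=0;k[:,400:]=0;k[100:]=0
n,l,s,c=cv2.connectedComponentsWithStats(k); print(s,c)
print('cam',ray(m,0,0)[0])
th=np.radians(-15.17); xv=np.array([np.cos(th),np.sin(th)]);yv=np.array([-xv[1],xv[0]])
g=cv2.cvtColor(im,cv2.COLOR_BGR2GRAY)
o=np.array([.508,.122])
for u,v in [(253,24),(388,24),(378,254),(262,254)]:
    p=onz(m,u,v,.010)[:2]; print('plate',p,(p-o)@xv,(p-o)@yv)
for z,pts in ((.0988,[(287.5,132),(306.5,132),(288,210),(306,210)]),(.070,[(299,230)]),(.018,[(276,200),(322,200)])):
    for u,v in pts:
        p=onz(m,u,v,z)[:2]; print(z,p,(p-o)@xv,(p-o)@yv)
E
```

```text
[[     0      0    640    480 305597]
 [   342     35     58     43   1552]
 [   367     87     33      3     48]
 [   366     95      2      1      2]
 [   370     95      1      1      1]] [[319.27661594 240.45833565]
 [361.48840206  55.78414948]
 [381.0625      87.33333333]
 [366.5         95.        ]
 [370.          95.        ]]
cam [0.52529867 0.09412152 0.54494662]
plate [0.47849912 0.2137778 ] -0.05248965188003044 0.08085977453757814
plate [0.63086678 0.17250836] 0.10536810103869063 0.08090058470788983
plate [ 0.5565577 -0.1012663] 0.10529083368428392 -0.20277951909057632
plate [ 0.40370532 -0.05978132] -0.05309114869346189 -0.20273913635050125
0.0988 [0.4899177  0.08725213] -0.008359235367370516 -0.038268881760151835
0.0988 [0.50909215 0.08205409] 0.011507296816163588 -0.03826814476322162
0.0988 [0.46690313 0.00713951] -0.009607654247311522 -0.12161240645731192
0.0988 [0.48606811 0.00194032] 0.010250034037710229 -0.12161526261746654
0.07 [ 0.46890921 -0.0252698 ] 0.00080951188595251 -0.15236740889543546
0.018 [0.44507474 0.00813878] -0.030936902065589977 -0.12636009393528724
0.018 [ 0.50251722 -0.00744307] 0.028581442166017042 -0.12636720811481167
```

View pics/w1z.png

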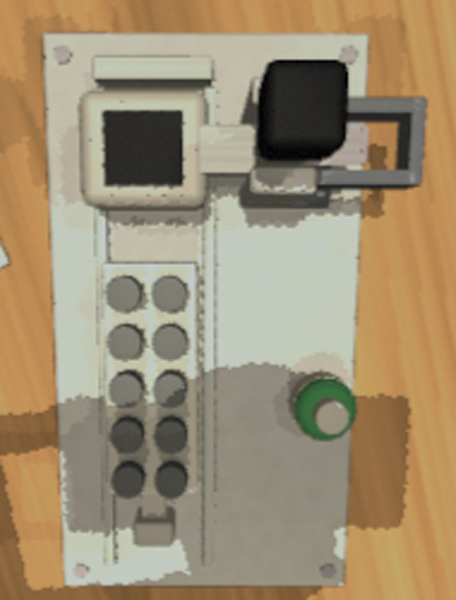

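View pics/w1g.png

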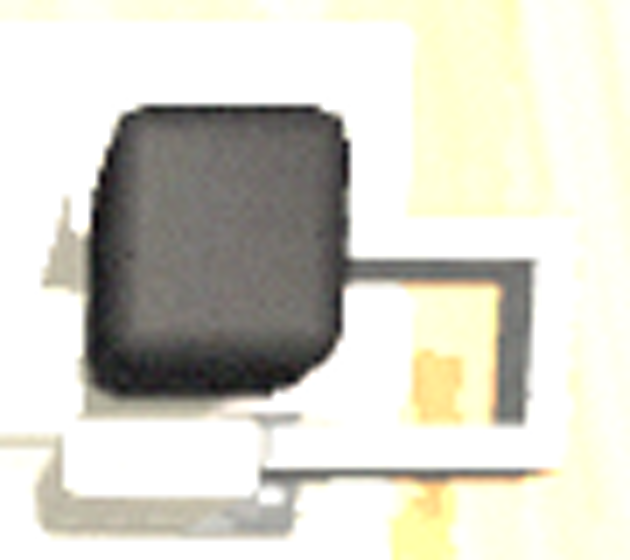

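```bash
python3 - <<'E'
from h import *
m=ctrl.camera_model('wrist')
th=np.radians(-15.17); xv=np.array([np.cos(th),np.sin(th)]);yv=np.array([-xv[1],xv[0]])
pc=np.array([.5174,.0563])
P=[onz(m,u,v,.218)[:2] for u,v in [(346.5,52),(379.6,52),(363,34.7),(363,70)]]
print(P, np.linalg.norm(P[1]-P[0]),np.linalg.norm(P[2]-P[3]))
g=np.mean(P,0); o=g-.055*xv-.02*yv; print('grip',g,'o',o,'plate c rel',(pc-o)@xv,(pc-o)@yv)
print('grip tool-frame delta from cmd', )
st=ctrl.sense(); y=st['tcp_rot'][2]; tx=np.array([np.cos(y),np.sin(y)]);tz=np.array([-np.sin(y),np.cos(y)]); d=g-st['tool_pos'][:2]; print(d@tx*1e3,d@tz*1e3)
E
```

```text
[array([0.55671346, 0.13193743]), array([0.57995609, 0.1256407 ]), array([0.57095588, 0.13993458]), array([0.56547241, 0.11694931])] 0.02408046377962181 0.02363029781930062
grip [0.56827446 0.12861551] o [0.50995733 0.12370505] plate c rel 0.024822129949344705 -0.06310859997491905
grip tool-frame delta from cmd
-122.1047808627946 31.84468800131021
```

Grip at about (0.5683, 0.129), yaw −15.2°. The scene and wrist views agree on the plate; the top view is about 5 mm off. Next I'll move over the grip and descend.

```bash
python3 -m crank '[[-40,20,10,0,0,0,-1],[-85,50,22,0,0,0,-1],[-122,85,32,0,0,0,-1],[-122,115,32,0,0,0,-1],[-122,145,32,0,0,0,-1],[-122,170,32,0,0,0,-1],[-122,190,32,0,0,0,-1],[-122,205,32,0,0,0,-1],[-122,205,32,0,0,0,-1],[-122,205,32,0,0,0,-1]]'
python3 - <<'E'
from h import *
st=ctrl.sense(); snap('wrist','w2.png'); m,_=snap('scene','s2.png');print(st['tool_pos'],st['tcp_rot'],st['ft_force'])
a=cv2.imread('pics/s2.png')[200:350,240:420]; cv2.imwrite('pics/s2z.png',cv2.resize(a,None,fx=4,fy=4,interpolation=cv2.INTER_CUBIC))
E
```

```text
time: 3.95
tool_pos: [0.5689, 0.1285, 0.1965]
tcp_rot: [-1.569, 0.0, -1.836]
ft_force: [0.6, -0.2, 0.4]
opening: 0.996
[0.56891968 0.12849458 0.19651459] [-1.56943341e+00  4.04645611e-04 -1.83561641e+00] [ 0.57577855 -0.16367535  0.39680347]
```

View pics/w2.png

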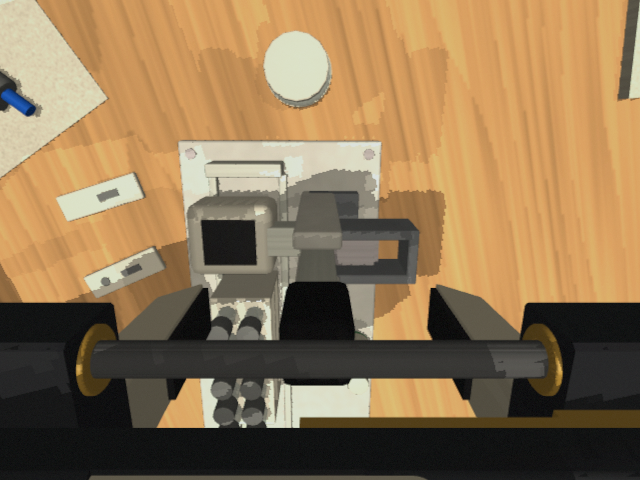

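View pics/s2z.png

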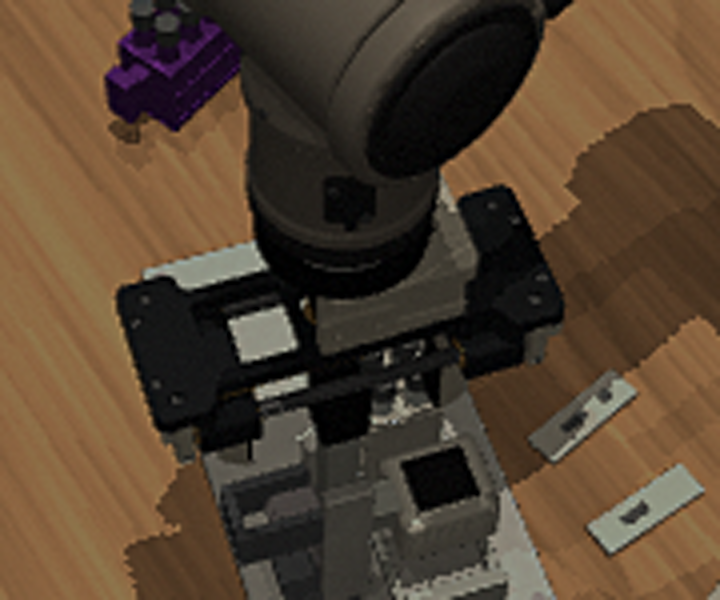

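The grip sits centred between the fingers (columns 282–353 against centre 319). Closing now.

```bash
python3 -m crank '[[0,0,0,0,0,0,0],[0,0,0,0,0,0,1],[0,0,0,0,0,0,1],[0,0,0,0,0,0,1],[0,0,0,0,0,0,1],[0,0,0,0,0,0,1],[0,0,0,0,0,0,1],[0,0,0,0,0,0,1],[0,0,0,0,0,0,1],[0,0,0,0,0,0,1]]'
python3 - <<'E'
from h import *
st=ctrl.sense(); print(st['tool_pos'],st['ft_force'],st['ft_torque'],st['opening'])
E
```

```text
time: 5.3
tool_pos: [0.5681, 0.1286, 0.1957]
tcp_rot: [-1.572, -0.0, -1.836]
ft_force: [-2.8, 1.4, 0.7]
opening: 0.281
[0.56809347 0.1285617  0.1956577 ] [-2.82671081  1.3741303   0.71064872] [ 0.06538889  0.37994872 -0.12609528] 0.28138123413280747
```

```bash
python3 -m crank '[[0,0,-0.8,0,0,0,1],[0,-0.5,-0.8,0,0,0,1],[0,-1,-0.8,0,0,0,1],[0,-1.5,-0.8,0,0,0,1],[0,-2,-0.8,0,0,0,1],[0,-2.5,-0.8,0,0,0,1],[0,-3,-0.8,0,0,0,1],[0,-3,-0.8,0,0,0,1],[0,-3,-0.8,0,0,0,1],[0,-3,-0.8,0,0,0,1]]'
```

```text
time: 6.55
tool_pos: [0.568, 0.1286, 0.1989]
tcp_rot: [-1.57, 0.0, -1.836]
ft_force: [5.2, -0.2, -5.4]
opening: 0.283
```

```bash
python3 -m crank '[[0,-0.5,0,0,0,0,1],[0,-1,0,0,0,0,1],[0,-1.5,0,0,0,0,1],[0,-2,0,0,0,0,1],[0,-2.5,0,0,0,0,1],[0,-3,0,0,0,0,1],[0,-3,0,0,0,0,1],[0,-3,0,0,0,0,1],[0,-3,0,0,0,0,1],[0,-3,0,0,0,0,1]]'
```

```text
time: 7.8
tool_pos: [0.568, 0.1286, 0.2019]
tcp_rot: [-1.57, 0.0, -1.836]
ft_force: [5.5, -0.6, -6.1]
opening: 0.278
```

```bash
python3 -m crank '[[0,-0.5,0.5,0,0,0,1],[0,-1,0.5,0,0,0,1],[0,-1.5,0.5,0,0,0,1],[0,-2,0.5,0,0,0,1],[0,-2.5,0.5,0,0,0,1],[0,-3,0.5,0,0,0,1],[0,-3,0.5,0,0,0,1],[0,-3,0.5,0,0,0,1],[0,-3,0.5,0,0,0,1],[0,-3,0.5,0,0,0,1]]'
```

```text
time: 9.05
tool_pos: [0.568, 0.1286, 0.2047]
tcp_rot: [-1.571, -0.0, -1.836]
ft_force: [0.6, 0.0, -4.5]
opening: 0.281
```

```bash
python3 -m crank '[[0,-0.5,0,0,0,0,1],[0,-1,0,0,0,0,1],[0,-1.5,0,0,0,0,1],[0,-2,0,0,0,0,1],[0,-2.5,0,0,0,0,1],[0,-3,0,0,0,0,1],[0,-3,0,0,0,0,1],[0,-3,0,0,0,0,1],[0,-3,0,0,0,0,1],[0,-3,0,0,0,0,1]]'
```

```text
time: 10.3
tool_pos: [0.5681, 0.1286, 0.2078]
tcp_rot: [-1.571, -0.0, -1.836]
ft_force: [-0.3, 0.2, -4.0]
opening: 0.282
```

```bash
python3 -m crank '[[0,-0.5,0,0,0,0,1],[0,-1,0,0,0,0,1],[0,-1.5,0,0,0,0,1],[0,-2,0,0,0,0,1],[0,-2.5,0,0,0,0,1],[0,-3,0,0,0,0,1],[0,-3,0,0,0,0,1],[0,-3,0,0,0,0,1],[0,-3,0,0,0,0,1],[0,-3,0,0,0,0,1]]'
```

```text
time: 11.55
tool_pos: [0.568, 0.1286, 0.2106]
tcp_rot: [-1.571, -0.0, -1.836]
ft_force: [2.1, 0.3, -14.5]
opening: 0.282
```

```bash
python3 -m crank '[[0,-0.5,0,0,0,0,1],[0,-1,0,0,0,0,1],[0,-1.5,0,0,0,0,1],[0,-2,0,0,0,0,1],[0,-2,0,0,0,0,1],[0,-2,0,0,0,0,1],[0,-2,0,0,0,0,1],[0,-2,0,0,0,0,1],[0,-2,0,0,0,0,1],[0,-2,0,0,0,0,1]]'
```

```text
time: 12.8
tool_pos: [0.568, 0.1286, 0.2128]
tcp_rot: [-1.571, -0.0, -1.836]
ft_force: [0.9, 1.0, -12.2]
opening: 0.284
```

```bash
python3 -m crank '[[0,-0.5,0,0,0,0,1],[0,-1,0,0,0,0,1],[0,-1.5,0,0,0,0,1],[0,-2,0,0,0,0,1],[0,-2,0,0,0,0,1],[0,-2,0,0,0,0,1],[0,-2,0,0,0,0,1],[0,-2,0,0,0,0,1],[0,-2,0,0,0,0,1],[0,-2,0,0,0,0,1]]'
```

```text
time: 14.05
tool_pos: [0.5681, 0.1286, 0.2152]
tcp_rot: [-1.57, 0.0, -1.836]
ft_force: [-4.7, 0.2, -0.5]
opening: 0.282
```

```bash
python3 -m crank '[[0,-0.5,0,0,0,0,1],[0,-1,0,0,0,0,1],[0,-1.5,0,0,0,0,1],[0,-2,0,0,0,0,1],[0,-2,0,0,0,0,1],[0,-2,0,0,0,0,1],[0,-2,0,0,0,0,1],[0,-2,0,0,0,0,1],[0,-2,0,0,0,0,1],[0,-2,0,0,0,0,1]]'
```

```text
time: 15.3
tool_pos: [0.5681, 0.1285, 0.2174]
tcp_rot: [-1.57, 0.0, -1.836]
ft_force: [-5.1, 0.2, -2.6]
opening: 0.28
```

```bash
python3 -m crank '[[0,-0.5,0,0,0,0,1],[0,-1,0,0,0,0,1],[0,-1.5,0,0,0,0,1],[0,-2,0,0,0,0,1],[0,-2,0,0,0,0,1],[0,-2,0,0,0,0,1],[0,-2,0,0,0,0,1],[0,-2,0,0,0,0,1],[0,-2,0,0,0,0,1],[0,-2,0,0,0,0,1]]'
```

```text
time: 16.55
tool_pos: [0.5681, 0.1286, 0.2189]
tcp_rot: [-1.571, -0.0, -1.836]
ft_force: [-5.0, 0.6, -4.0]
opening: 0.283
```

```bash
python3 -m crank '[[0,-0.5,0,0,0,0,1],[0,-1,0,0,0,0,1],[0,-1.5,0,0,0,0,1],[0,-2,0,0,0,0,1],[0,-2,0,0,0,0,1],[0,-2,0,0,0,0,1],[0,-2,0,0,0,0,1],[0,-2,0,0,0,0,1],[0,-2,0,0,0,0,1],[0,-2,0,0,0,0,1]]'
```

```text
time: 17.8
tool_pos: [0.5681, 0.1286, 0.2208]
tcp_rot: [-1.571, -0.0, -1.836]
ft_force: [-4.6, 1.1, -4.9]
opening: 0.281
```

```bash
python3 -m crank '[[0,-0.5,0,0,0,0,1],[0,-1,0,0,0,0,1],[0,-1.5,0,0,0,0,1],[0,-2,0,0,0,0,1],[0,-2.5,0,0,0,0,1],[0,-3,0,0,0,0,1],[0,-3.5,0,0,0,0,1],[0,-4,0,0,0,0,1],[0,-4,0,0,0,0,1],[0,-4,0,0,0,0,1]]'
```

```text
time: 19.05
tool_pos: [0.5681, 0.1286, 0.2248]
tcp_rot: [-1.571, -0.0, -1.836]
ft_force: [-6.0, 0.9, -4.8]
opening: 0.282
```

```bash
python3 -m crank '[[0,-0.5,0,0,0,0,1],[0,-1,0,0,0,0,1],[0,-1.5,0,0,0,0,1],[0,-2,0,0,0,0,1],[0,-2.5,0,0,0,0,1],[0,-3,0,0,0,0,1],[0,-3.5,0,0,0,0,1],[0,-4,0,0,0,0,1],[0,-4,0,0,0,0,1],[0,-4,0,0,0,0,1]]'
```

```text
time: 20.3
tool_pos: [0.5681, 0.1285, 0.2288]
tcp_rot: [-1.571, -0.0, -1.836]
ft_force: [-5.6, 0.4, -4.8]
opening: 0.283
```

```bash
python3 -m crank '[[0,-0.5,0,0,0,0,1],[0,-1,0,0,0,0,1],[0,-1.5,0,0,0,0,1],[0,-2,0,0,0,0,1],[0,-2.5,0,0,0,0,1],[0,-3,0,0,0,0,1],[0,-3,0,0,0,0,1],[0,-3,0,0,0,0,1],[0,-3,0,0,0,0,1],[0,-3,0,0,0,0,1]]'
```

```text
time: 21.55
tool_pos: [0.5681, 0.1285, 0.2314]
tcp_rot: [-1.571, -0.0, -1.836]
ft_force: [-3.8, 1.4, -12.0]
opening: 0.282
```

```bash
python3 -m crank '[[0,-0.5,0,0,0,0,1],[0,-1,0,0,0,0,1],[0,-1.5,0,0,0,0,1],[0,-2,0,0,0,0,1],[0,-2,0,0,0,0,1],[0,-2,0,0,0,0,1],[0,-2,0,0,0,0,1],[0,-2,0,0,0,0,1],[0,-2,0,0,0,0,1],[0,-2,0,0,0,0,1]]'
```

```text
time: 22.8
tool_pos: [0.5681, 0.1285, 0.2337]
tcp_rot: [-1.571, -0.0, -1.836]
ft_force: [-3.6, 1.4, -12.1]
opening: 0.286
```

```bash
python3 -m crank '[[0,-0.5,0,0,0,0,1],[0,-1,0,0,0,0,1],[0,-1.5,0,0,0,0,1],[0,-2,0,0,0,0,1],[0,-2.5,0,0,0,0,1],[0,-3,0,0,0,0,1],[0,-3,0,0,0,0,1],[0,-3,0,0,0,0,1],[0,-3,0,0,0,0,1],[0,-3,0,0,0,0,1]]'
```

```text
time: 24.05
tool_pos: [0.5681, 0.1286, 0.2379]
tcp_rot: [-1.57, 0.0, -1.836]
ft_force: [-4.5, 1.3, -8.9]
opening: 0.281
```

```bash
python3 -m crank '[[0,-0.5,0,0,0,0,1],[0,-1,0,0,0,0,1],[0,-1.5,0,0,0,0,1],[0,-2,0,0,0,0,1],[0,-2.5,0,0,0,0,1],[0,-3,0,0,0,0,1],[0,-3.5,0,0,0,0,1],[0,-4,0,0,0,0,1],[0,-4,0,0,0,0,1],[0,-4,0,0,0,0,1]]'
```

```text
time: 25.3
tool_pos: [0.5681, 0.1285, 0.2426]
tcp_rot: [-1.569, 0.0, -1.836]
ft_force: [-6.0, 0.6, -4.6]
opening: 0.281
```

```bash
python3 -m crank '[[0,-1,0,0,0,0,1],[0,-2,0,0,0,0,1],[0,-3,0,0,0,0,1],[0,-4,0,0,0,0,1],[0,-5,0,0,0,0,1],[0,-6,0,0,0,0,1],[0,-7,0,0,0,0,1],[0,-7,0,0,0,0,1],[0,-7,0,0,0,0,1],[0,-7,0,0,0,0,1]]'
```

```text
time: 26.55
tool_pos: [0.5681, 0.1285, 0.2497]
tcp_rot: [-1.569, 0.001, -1.836]
ft_force: [-6.0, 1.1, -4.2]
opening: 0.285
```

```bash
python3 -m crank '[[0,-0.5,0,0,0,0,1],[0,-1,0,0,0,0,1],[0,-1.5,0,0,0,0,1],[0,-2,0,0,0,0,1],[0,-2.5,0,0,0,0,1],[0,-3,0,0,0,0,1],[0,-3.5,0,0,0,0,1],[0,-4,0,0,0,0,1],[0,-4,0,0,0,0,1],[0,-4,0,0,0,0,1]]'
```

```text
time: 27.8
tool_pos: [0.5681, 0.1285, 0.2529]
tcp_rot: [-1.57, 0.0, -1.836]
ft_force: [-5.6, 0.9, -6.5]
opening: 0.28
```

```bash
python3 -m crank '[[0,-0.5,0,0,0,0,1],[0,-1,0,0,0,0,1],[0,-1.5,0,0,0,0,1],[0,-2,0,0,0,0,1],[0,-2,0,0,0,0,1],[0,-2,0,0,0,0,1],[0,-2,0,0,0,0,1],[0,-2,0,0,0,0,1],[0,-2,0,0,0,0,1],[0,-2,0,0,0,0,1]]'
```

```text
time: 29.05
tool_pos: [0.5681, 0.1285, 0.2536]
tcp_rot: [-1.571, -0.0, -1.836]
ft_force: [-4.9, 1.1, -12.6]
opening: 0.286
```

```bash
python3 -m crank '[[0,-0.5,0,0,0,0,1],[0,-1,0,0,0,0,1],[0,-1.5,0,0,0,0,1],[0,-2,0,0,0,0,1],[0,-2.5,0,0,0,0,1],[0,-3,0,0,0,0,1],[0,-3,0,0,0,0,1],[0,-3,0,0,0,0,1],[0,-3,0,0,0,0,1],[0,-3,0,0,0,0,1]]'
```

```text
time: 30.3
tool_pos: [0.5681, 0.1286, 0.2566]
tcp_rot: [-1.571, -0.0, -1.836]
ft_force: [-4.7, 1.8, -15.6]
opening: 0.281
```

```bash
python3 -m crank '[[0,-0.5,0,0,0,0,1],[0,-1,0,0,0,0,1],[0,-1.5,0,0,0,0,1],[0,-2,0,0,0,0,1],[0,-2.5,0,0,0,0,1],[0,-3,0,0,0,0,1],[0,-3,0,0,0,0,1],[0,-3,0,0,0,0,1],[0,-3,0,0,0,0,1],[0,-3,0,0,0,0,1]]'
```

```text
time: 31.55
tool_pos: [0.5681, 0.1285, 0.2616]
tcp_rot: [-1.569, 0.001, -1.836]
ft_force: [-6.6, 0.9, -5.5]
opening: 0.282
```

```bash
python3 -m crank '[[0,-0.5,0,0,0,0,1],[0,-1,0,0,0,0,1],[0,-1.5,0,0,0,0,1],[0,-2,0,0,0,0,1],[0,-2.5,0,0,0,0,1],[0,-3,0,0,0,0,1],[0,-3,0,0,0,0,1],[0,-3,0,0,0,0,1],[0,-3,0,0,0,0,1],[0,-3,0,0,0,0,1]]'
```

```text
time: 32.8
tool_pos: [0.5681, 0.1286, 0.2648]
tcp_rot: [-1.569, 0.001, -1.836]
ft_force: [-7.6, 1.5, -4.5]
opening: 0.284
```

```bash
python3 -m crank '[[0,-0.5,0,0,0,0,1],[0,-1,0,0,0,0,1],[0,-1.5,0,0,0,0,1],[0,-2,0,0,0,0,1],[0,-2.5,0,0,0,0,1],[0,-3,0,0,0,0,1],[0,-3,0,0,0,0,1],[0,-3,0,0,0,0,1],[0,-3,0,0,0,0,1],[0,-3,0,0,0,0,1]]'
```

```text
time: 34.05
tool_pos: [0.5681, 0.1285, 0.2678]
tcp_rot: [-1.569, 0.001, -1.836]
ft_force: [-7.0, 0.2, -5.2]
opening: 0.282
```

Three build-ups felt, each followed by a drop, at TCP z of about 0.212, 0.234 and 0.257. I'm now past the third click and well short of the fourth build-up at about 0.274. I'll remove the side load and lower.

```bash
python3 -m crank '[[0,0,-0.3,0,0,0,1],[0,0,-0.6,0,0,0,1],[0,0.25,-0.6,0,0,0,1],[0,0.5,-0.6,0,0,0,1],[0,0.75,-0.6,0,0,0,1],[0,1,-0.6,0,0,0,1],[0,1.25,-0.6,0,0,0,1],[0,1.5,-0.6,0,0,0,1],[0,1.5,-0.6,0,0,0,1],[0,1.5,-0.6,0,0,0,1]]'
```

```text
time: 35.3
tool_pos: [0.5681, 0.1286, 0.2643]
tcp_rot: [-1.57, 0.0, -1.836]
ft_force: [0.1, -1.6, -4.5]
opening: 0.283
```

```bash
python3 -m crank '[[0,0.2,0,0,0,0,1],[0,0.4,0,0,0,0,1],[0,0.6,0,0,0,0,1],[0,0.8,0,0,0,0,1],[0,1,0,0,0,0,1],[0,1,0,0,0,0,1],[0,1,0,0,0,0,1],[0,1,0,0,0,0,1],[0,1,0,0,0,0,1],[0,1,0,0,0,0,1]]'
```

```text
time: 36.55
tool_pos: [0.568, 0.1286, 0.2633]
tcp_rot: [-1.57, 0.0, -1.836]
ft_force: [5.4, -2.1, -4.2]
opening: 0.281
```

```bash
python3 -m crank '[[0,0.2,0.3,0,0,0,1],[0,0.4,0.3,0,0,0,1],[0,0.6,0.3,0,0,0,1],[0,0.8,0.3,0,0,0,1],[0,1,0.3,0,0,0,1],[0,1,0.3,0,0,0,1],[0,1,0.3,0,0,0,1],[0,1,0.3,0,0,0,1],[0,1,0.3,0,0,0,1],[0,1,0.3,0,0,0,1]]'
```

```text
time: 37.8
tool_pos: [0.568, 0.1286, 0.2626]
tcp_rot: [-1.57, 0.0, -1.836]
ft_force: [2.6, -3.0, 3.6]
opening: 0.281
```

The wrist reads +3.6 N up, so the pawl is carrying the column at TCP z of 0.2627, a lift of about 67 mm. That matches the third click. I'll ease off and release.

```bash
python3 -m crank '[[0,-0.2,0.2,0,0,0,1],[0,-0.3,0.2,0,0,0,1],[0,-0.3,0.2,0,0,0,0.3],[0,-0.3,0.2,0,0,0,0.1],[0,-0.3,0.2,0,0,0,-0.2],[0,-0.3,0.2,0,0,0,-0.2],[0,-0.3,0.2,0,0,0,-0.2],[0,-12,0.2,0,0,0,-0.2],[0,-30,0.2,0,0,0,-0.2],[0,-50,0.2,0,0,0,-0.2]]'
python3 - <<'E'
from h import *
m,_=snap('scene','s3.png'); mw,_=snap('wrist','w3.png'); st=ctrl.sense(); print(st['time'],st['tool_pos'],st['ft_force'])
a=cv2.imread('pics/s3.png')[200:350,240:420]; cv2.imwrite('pics/s3z.png',cv2.resize(a,None,fx=4,fy=4,interpolation=cv2.INTER_CUBIC))
E
```

```text
time: 39.05
tool_pos: [0.5681, 0.1286, 0.3135]
tcp_rot: [-1.57, 0.0, -1.836]
ft_force: [-0.0, 0.1, -0.9]
opening: 0.603
39.15 [0.56903562 0.12868679 0.31532879] [-0.2568796   0.0517148  -0.55242216]
```

View pics/s3z.png

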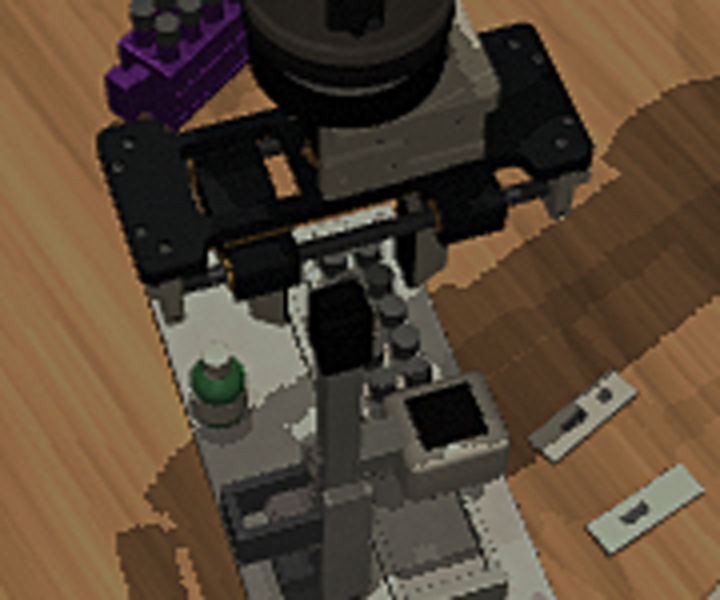

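View pics/w3.png

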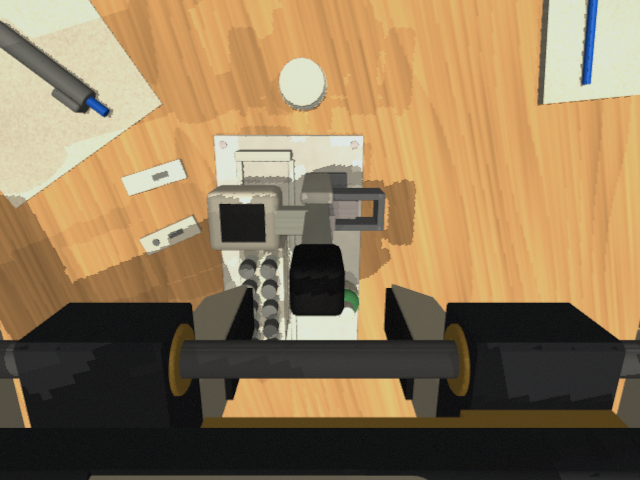

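The column stayed up with the fingers clear and the head raised. I'll quantify the height and the bottle position.

```bash
python3 - <<'E'
from h import *
s=ctrl.camera_model('scene')
def S(x,y): return 240+(x+.5)/4-.5,200+(y+.5)/4-.5
th=np.radians(-15.17); xv=np.array([np.cos(th),np.sin(th)]);yv=np.array([-xv[1],xv[0]]);o=np.array([.51,.1237])
print('bottle top xy',[(p:=onz(s,*S(217,357),.070)[:2]-o)@xv,p@yv])
im=cv2.imread('pics/s3.png')
k=((im.max(2)<38)*255).astype(np.uint8); k[:265]=0;k[300:]=0;k[:,:310]=0;k[:,336:]=0
n,l,st,c=cv2.connectedComponentsWithStats(k);i=1+st[1:,4].argmax();print(st[i],c[i])
for lift in (.045,.056,.067,.078,.089):
    q=o+.055*xv+.02*yv; print(lift,proj(s,[*q,.198+lift]))
q=o+.055*xv+.02*yv; print('ref0',proj(s,[*q,.198]))
im=cv2.imread('pics/scene0.png');k=((im.max(2)<38)*255).astype(np.uint8); k[:280]=0;k[318:]=0;k[:,:308]=0;k[:,338:]=0
n,l,st,c=cv2.connectedComponentsWithStats(k);i=1+st[1:,4].argmax();print(st[i],c[i])
# display height on head
for lift in (.045,.067,.089):
    q=o-.002*xv+.02*yv; print(lift,proj(s,[*q,.085+lift]))
print('display meas',S(447,415))
E
```

```text
bottle top xy [np.float64(0.08505260443843003), np.float64(-0.09849962233057416)]
[317 270  19  24 356] [325.39325843 281.21067416]
0.045 [324.36352071 288.79606036]
0.056 [324.42081622 285.70215769]
0.067 [324.47914743 282.55232798]
0.078 [324.53854269 279.34504096]
0.089 [324.59903137 276.07870999]
ref0 [324.13935226 300.90094209]
[317 287  21  28 341] [325.42815249 299.18768328]
0.045 [350.3864893  309.93286307]
0.067 [350.9176412  304.62013483]
0.089 [351.46648749 299.13042234]
display meas (351.375, 303.375)
```

```bash
python3 -m crank '[[35,-2,-11,0,0,0,-0.2],[85,-2,-26,0,0,0,-0.2],[135,20,-42,0,0,0,-0.2],[177,60,-55,0,0,0,-0.2],[177,110,-55,0,0,0,-0.2],[177,155,-55,0,0,0,-0.2],[177,190,-55,0,0,0,-0.2],[177,212,-55,0,0,0,-0.2],[177,212,-55,0,0,0,-0.2],[177,212,-55,0,0,0,-0.2]]'
python3 - <<'E'
from h import *
st=ctrl.sense(); mw,_=snap('wrist','w4.png'); print(st['time'],st['tool_pos'],st['tcp_rot'],st['ft_force'])
E
```

```text
time: 40.4
tool_pos: [0.4691, -0.028, 0.101]
tcp_rot: [-1.57, -0.0, -1.836]
ft_force: [-0.2, 0.7, 0.7]
opening: 0.601
40.4 [ 0.46914582 -0.02797842  0.10095026] [-1.56955040e+00 -2.08321566e-05 -1.83565400e+00] [-0.1590743   0.70611791  0.67317567]
```

View pics/w4.png

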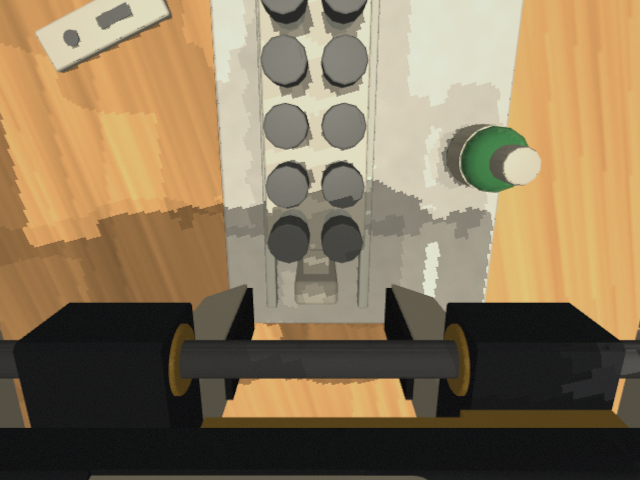

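```bash
python3 - <<'E'
from h import *
m=ctrl.camera_model('wrist')
th=np.radians(-15.17); xv=np.array([np.cos(th),np.sin(th)]);yv=np.array([-xv[1],xv[0]]);o=np.array([.51,.1237])
f=lambda u,v,z:((onz(m,u,v,z)[:2]-o)@np.array([xv,yv]).T*1e3).round(1)
for u,v in [(297,280),(337,280),(295,304),(337,304),(300,252),(335,252)]: print(u,v,f(u,v,.070))
for u,v in [(289,240),(341,240),(284,61),(344,61)]: print(u,v,f(u,v,.0988))
p=proj(m,[.4689,-.0279,.07]);print(p)
E
python3 - <<'E'
import cv2
a=cv2.imread('pics/w4.png')[200:330,220:400]; cv2.imwrite('pics/w4z.png',cv2.resize(cv2.convertScaleAbs(a,alpha=1.6),None,fx=4,fy=4,interpolation=cv2.INTER_CUBIC))
E
```

```text
297 280 [  -9.9 -151.1]
337 280 [   8.4 -151.2]
295 304 [ -11.  -163.1]
337 304 [   8.5 -163.1]
300 252 [  -8.3 -137.7]
335 252 [   7.3 -137.7]
289 240 [ -11.  -123.4]
341 240 [   8.2 -123.5]
284 61 [-11.4 -62.2]
344 61 [  8.3 -62.1]
[318.65670872 291.96626102]
```

View pics/w4z.png

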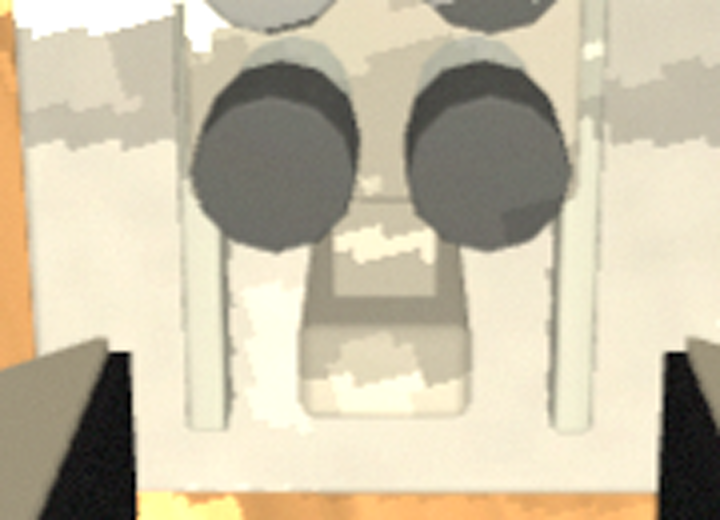

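The handle's top face (295–337, 280–304) is at stand (−1.2, −157.1) mm, right under the TCP. I'll descend and pinch.

```bash
python3 -m crank '[[0,15,-1,0,0,0,-0.2],[0,32,-1,0,0,0,-0.2],[0,43,-1,0,0,0,-0.2],[0,43,-1,0,0,0,-0.2],[0,43,-1,0,0,0,0.3],[0,43,-1,0,0,0,1],[0,43,-1,0,0,0,1],[0,43,-1,0,0,0,1],[0,43,-1,0,0,0,1],[0,43,-1,0,0,0,1]]'
```

```text
time: 41.7
tool_pos: [0.4678, -0.0277, 0.0574]
tcp_rot: [-1.57, -0.0, -1.836]
ft_force: [-0.1, 0.4, 3.3]
opening: 0.217
```

```bash
python3 -m crank '[[-3,0,0,0,0,0,1],[-7,0,0,0,0,0,1],[-11.5,0,0,0,0,0,1],[-16,0,0,0,0,0,1],[-20.5,0,0,0,0,0,1],[-25,0,0,0,0,0,1],[-29.5,0,0,0,0,0,1],[-34,0,0,0,0,0,1],[-38,0,0,0,0,0,1],[-40,0,0,0,0,0,1]]'
```

```text
time: 42.95
tool_pos: [0.4783, 0.0112, 0.0573]
tcp_rot: [-1.57, -0.0, -1.835]
ft_force: [-1.6, -5.4, 4.9]
opening: 0.211
```

```bash
python3 -m crank '[[-3,0,0,0,0,0,1],[-7,0,0,0,0,0,1],[-11.5,0,0,0,0,0,1],[-16,0,0,0,0,0,1],[-20.5,0,0,0,0,0,1],[-25,0,0,0,0,0,1],[-29,0,0,0,0,0,1],[-32,0,0,0,0,0,1],[-34,0,0,0,0,0,1],[-35,0,0,0,0,0,1]]'
```

```text
time: 44.2
tool_pos: [0.4873, 0.0448, 0.0574]
tcp_rot: [-1.571, -0.001, -1.835]
ft_force: [-0.7, -6.3, 5.4]
opening: 0.214
```

```bash
python3 -m crank '[[-0.7,0,0,0,0,0,1],[-1.4,0,0,0,0,0,1],[-2.1,0,0,0,0,0,1],[-2.8,0,0,0,0,0,1],[-3.5,0,0,0,0,0,1],[-4,0,0,0,0,0,1],[-4,0,0,0,0,0,1],[-4,0,0,0,0,0,1],[-4,0,0,0,0,0,1],[-4,0,0,0,0,0,1]]'
python3 - <<'E'
from h import *
mw,_=snap('wrist','w5.png'); m,_=snap('scene','s5.png')
a=cv2.imread('pics/s5.png')[200:350,240:420]; cv2.imwrite('pics/s5z.png',cv2.resize(a,None,fx=4,fy=4,interpolation=cv2.INTER_CUBIC))
E
```

```text
time: 45.45
tool_pos: [0.4883, 0.0486, 0.0573]
tcp_rot: [-1.571, -0.0, -1.835]
ft_force: [-1.9, -4.7, 5.3]
opening: 0.218
```

View pics/s5z.png

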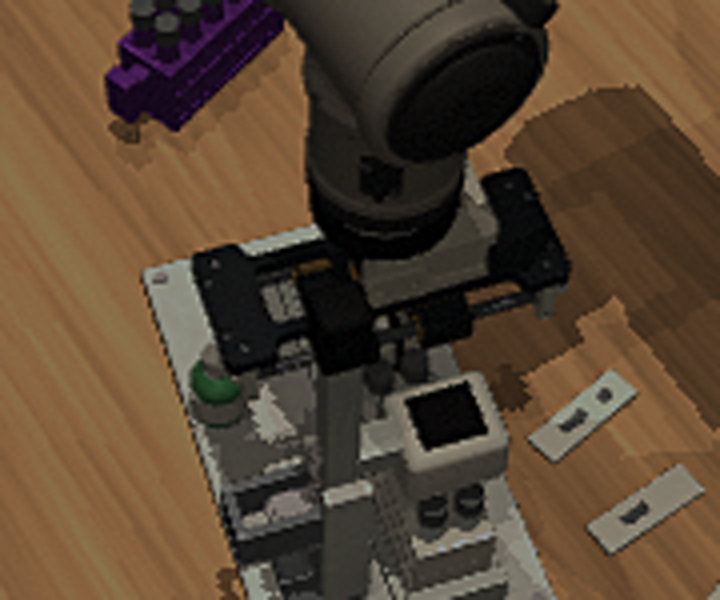

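View pics/w5.png

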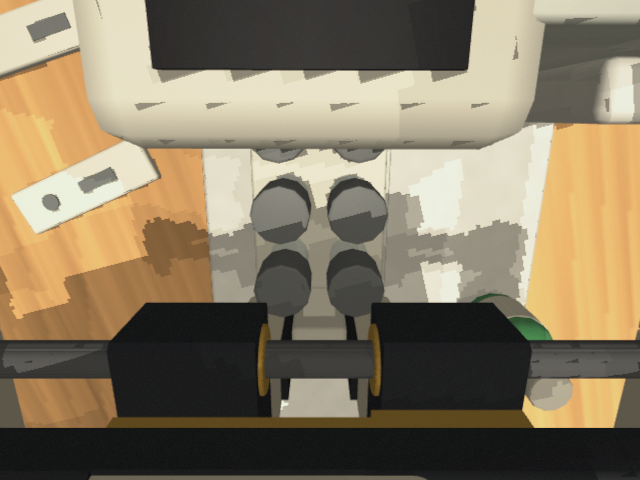

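The rack is under the head with clearance; its leading edge and the first caps at (432,512) and (468,500) are beyond the head, with a small gap to the stop block. Continuing in small steps.

```bash
python3 -m crank '[[-0.4,0,0,0,0,0,1],[-0.8,0,0,0,0,0,1],[-1.2,0,0,0,0,0,1],[-1.6,0,0,0,0,0,1],[-2,0,0,0,0,0,1],[-2.4,0,0,0,0,0,1],[-2.4,0,0,0,0,0,1],[-2.4,0,0,0,0,0,1],[-2.4,0,0,0,0,0,1],[-2.4,0,0,0,0,0,1]]'
```

```text
time: 46.8
tool_pos: [0.489, 0.0509, 0.0574]
tcp_rot: [-1.571, -0.0, -1.835]
ft_force: [-1.6, -5.2, 6.0]
opening: 0.218
```

```bash
python3 -m crank '[[-0.3,0,0,0,0,0,1],[-0.6,0,0,0,0,0,1],[-0.9,0,0,0,0,0,1],[-1.2,0,0,0,0,0,1],[-1.2,0,0,0,0,0,1],[-1.2,0,0,0,0,0,1],[-1.2,0,0,0,0,0,1],[-1.2,0,0,0,0,0,1],[-1.2,0,0,0,0,0,1],[-1.2,0,0,0,0,0,1]]'
```

```text
time: 48.05
tool_pos: [0.4892, 0.0518, 0.0574]
tcp_rot: [-1.571, -0.001, -1.835]
ft_force: [-2.1, -7.4, 6.0]
opening: 0.217
```

```bash
python3 -m crank '[[-0.3,0,0,0,0,0,1],[-0.6,0,0,0,0,0,1],[-0.9,0,0,0,0,0,1],[-1.2,0,0,0,0,0,1],[-1.2,0,0,0,0,0,1],[-1.2,0,0,0,0,0,1],[-1.2,0,0,0,0,0,1],[-1.2,0,0,0,0,0,1],[-1.2,0,0,0,0,0,1],[-1.2,0,0,0,0,0,1]]'
```

```text
time: 49.3
tool_pos: [0.4892, 0.0519, 0.0573]
tcp_rot: [-1.571, -0.003, -1.835]
ft_force: [-3.4, -13.7, 6.6]
opening: 0.213
```

The tool moved 0.1 mm for a 1.2 mm command and the force rose to 14 N, so the rack is against the end stop. I'll relieve the push, open slightly (the bottle is close), rise and look.

```bash
python3 -m crank '[[0.4,0,0,0,0,0,1],[0.7,0,0,0,0,0,1],[0.7,0,0,0,0,0,0.4],[0.7,0,0,0,0,0,0.25],[0.7,0,0,0,0,0,0.25],[0.7,0,0,0,0,0,0.25],[0.7,-5,0,0,0,0,0.25],[0.7,-20,0,0,0,0,0.25],[0.7,-45,0,0,0,0,0.25],[0.7,-60,0,0,0,0,0.25]]'
```

```text
time: 50.55
tool_pos: [0.4901, 0.0526, 0.1194]
tcp_rot: [-1.568, 0.001, -1.836]
ft_force: [0.1, -0.7, -0.5]
opening: 0.379
```

```bash
python3 -m crank '[[30,-20,0,0,0,0,0.25],[70,-50,0,0,0,0,0.25],[110,-100,0,0,0,0,0.25],[150,-150,0,0,0,0,0.25],[180,-200,0,0,0,0,0.25],[180,-240,0,0,0,0,0.25],[180,-250,0,0,0,0,0.25],[180,-250,0,0,0,0,0.25],[180,-250,0,0,0,0,0.25],[180,-250,0,0,0,0,0.25]]'
python3 - <<'E'
from h import *
for n in('scene','top','wrist'): snap(n,n+'6.png')
st=ctrl.sense(); print(st['time'],st['tool_pos'],st['ft_force'])
a=cv2.imread('pics/scene6.png')[200:390,230:420]; cv2.imwrite('pics/s6z.png',cv2.resize(a,None,fx=3.1,fy=3.1,interpolation=cv2.INTER_CUBIC))
a=cv2.imread('pics/top6.png')[155:280,215:375]; cv2.imwrite('pics/t6z.png',cv2.resize(a,None,fx=4.7,fy=4.7,interpolation=cv2.INTER_CUBIC))
E
```

```text
time: 51.8
tool_pos: [0.442, -0.1207, 0.366]
tcp_rot: [-1.573, 0.0, -1.835]
ft_force: [0.7, 0.1, 0.3]
opening: 0.379
51.95 [ 0.44224588 -0.12091392  0.36659745] [ 0.37917397  0.86720988 -0.49113383]
```

View pics/s6z.png

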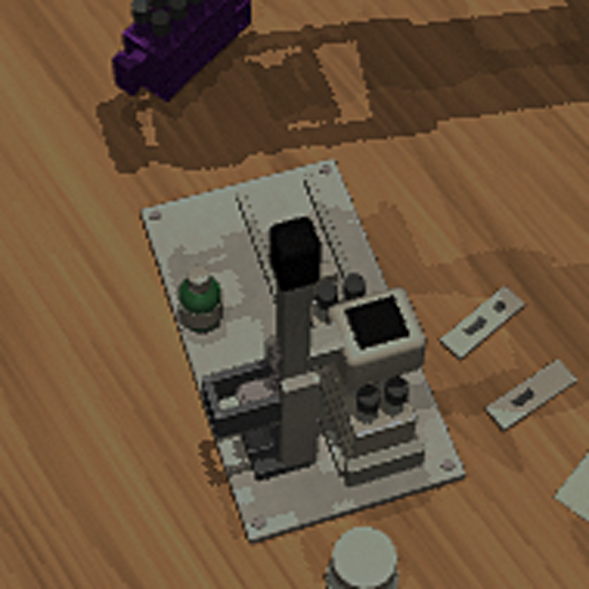

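View pics/wrist6.png

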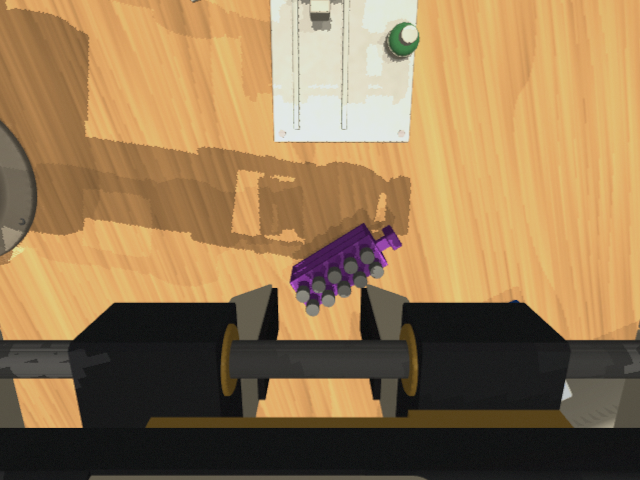

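View pics/t6z.png

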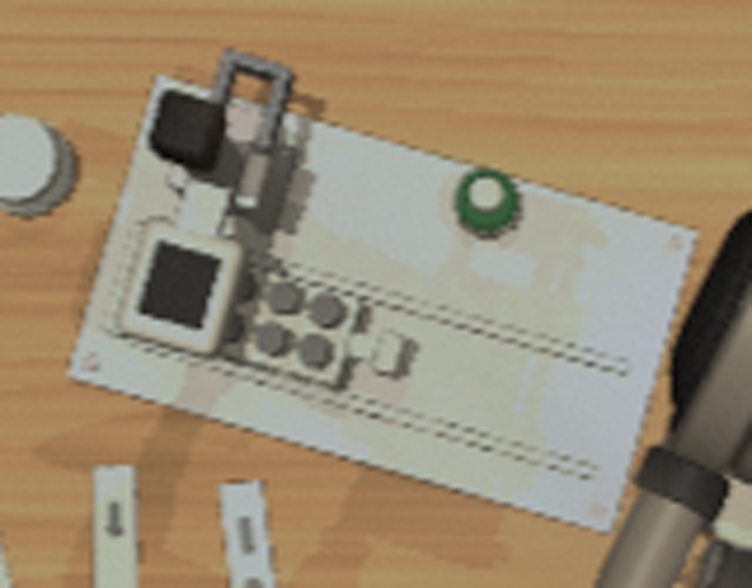

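The rack front touches the stop block, the column is still raised, and the bottle, cassettes and jar look unmoved. One last numeric check.

```bash
python3 - <<'E'
from h import *
m=ctrl.camera_model('top')
A=[onz(m,215+x/5,155+y/5,.0988)[:2] for x,y in[(525,380),(513,423)]]
B=[onz(m,215+x/4.7,155+y/4.7,.0988)[:2] for x,y in[(326,308),(314,350)]]
yv=np.array([.2617,.9652]);xv=np.array([.9652,-.2617])
for a,b in zip(A,B): print('shift y,x mm',(b-a)@yv*1e3,(b-a)@xv*1e3)
a=cv2.imread('pics/top0.png').astype(int);b=cv2.imread('pics/top6.png').astype(int)
# loose things: bottle green / jar shift
for nm,(x0,y0,x1,y1),f in (('bottle',(300,180,340,215),lambda i:(i[:,:,1]>i[:,:,2]+25)),('jar',(200,170,240,210),lambda i:(i[:,:,0]>i[:,:,2]-25)&(i[:,:,1]>120))):
    for i in(a,b):
        k=f(i[y0:y1,x0:x1]);yy,xx=np.nonzero(k);print(nm,xx.mean().round(2)+x0,yy.mean().round(2)+y0,k.sum())
im=cv2.imread('pics/scene6.png')
k=((im.max(2)<38)*255).astype(np.uint8); k[:265]=0;k[300:]=0;k[:,:310]=0;k[:,336:]=0
n,l,st,c=cv2.connectedComponentsWithStats(k);i=1+st[1:,4].argmax();print('grip scene',c[i],'before 325.4,281.2')
print(ctrl.sense()['time'])
E
```

```text
shift y,x mm 82.3638837243007 0.4785643936075453
shift y,x mm 82.41447750080287 -0.33326746013947556
bottle 318.2 197.86 71
bottle 318.23 197.7 71
jar 218.71 189.38 290
jar 218.56 189.26 286
grip scene [324.64375  281.621875] before 325.4,281.2
51.95
```

Everything agrees, so I'm handing the job in.

```bash
python3 -c "
from rig import ctrl
print(ctrl.sign_off())"
```

```text
the job is handed in; nothing more can be done
None
```

The column is up three clicks and resting on the pawl, and the rack is home against the end stop. I handed the job in at about 52 s.

**Lift:** I pinched the column by its grip and raised it slowly. I felt three build-ups (TCP z about 0.212, 0.234 and 0.256 m), each followed by a drop in force. I stopped well before where the fourth would start.

**Lowering:** I lowered it in steps of 1–1.5 mm until the wrist force went from −4.2 N to +3.6 N. That is about 8 N on the pawl (limit 14 N), at a lift of about 67 mm. I then eased off and let go.

**Rack:** I slid it about 82 mm under the head. At the stop, a further 1.2 mm command moved the tool only 0.1 mm and the force rose to about 14 N. I relieved the push, let go and withdrew.

**Last checks:**
- **Column:** after letting go, the scene view put the lift at about 66 mm. After the rack slide the grip was within 1 pixel of that, so the head did not move.
- **Rack:** the top view shows it moved 82.4 mm; 82.1 mm was needed.
- **Other things:** the bottle and jar moved less than 0.2 pixel. The cassettes look untouched, but I did not measure them.

**What disagreed:**
- **Cameras:** the top view put the plate about 5 mm off from the scene and wrist views, so I used the last two.
- **Side load:** a side load of up to about 8 N on the grip during the lift made the TCP read about 2 mm above its command. I removed that load at the start of lowering.

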